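# Change the citrus juicer's cone and press the drive

## Robot

A 7-joint arm with a two-finger parallel gripper is mounted at the origin on a cart in front of the work surface, level with it; the furniture and walls round the work are solid. World frame = base frame: x ahead of the robot, y to its left, z up, the work surface at z = 0. Lengths are in mm, angles in rad, forces in N, time in s.
With the tool pointing down it reaches from about 400 to 875 mm from the base axis. Payload 4.4 kg.
Tool frame: the origin (TCP) lies between the finger pads, 19 mm behind the fingertips; this is the grasp point; y points along the fingers, x is the direction in which the jaws open and shut, and the axes are right-handed (so a half turn about y gives the same grasp; the last joint's range is limited). The gripper opens to 85 mm and grips with 20 to 120 N. Pads are 22 mm wide; open, the fingers measure 114 mm over their backs; the gripper's body (76 mm by 85 mm) begins 54 mm behind the grasp point. The pads swing forward as they close: fully open they stand 13 mm farther back than shut.
Start: joints at [-1.232, 0.628, 0.038, 1.517, -0.027, 0.996, -0.02], TCP at [255.972, 597.492, 250.013] pointing down, gripper open.
Joint ranges: [-3.06, 3.06], [-0.37, 2.12], [-1.25, 1.32], [0.18, 2.47], [-1.1, 4.24], [0.23, 1.98], [-2.94, 2.94]. Speed limits (rad/s): [2.57, 2.57, 3.14, 3.14, 3.14, 3.14, 3.14].

## Interface

Orientations are given as [roll, pitch, yaw] about the fixed x, y, z axes, in that order (R = Rz(yaw) Ry(pitch) Rx(roll)).
In Python, from cell import ctrl gives the robot as it stands.
- The arm moves only by the tool apply_moves, never from a script. Its argument "motion" is a list of rows, each a list of 5 numbers: the shift along the tool's x, y, z in cm, then the turn about the tool's y in rad, then the finger opening in cm, from 0 to 8.54. In form: [[tx, ty, tz, roll, hand], ...]. A call has 1 to 20 rows; each row is the pose to reach, as a shift and turn from the pose commanded when the call began, along the tool's axes at that moment; what a row does not reach only later rows make up. A row lasts 1/8 s, in which the tool goes at most 62.5 mm and 10.7 degrees, less where a joint would pass 70% of its speed; a pose out of reach is approached as far as the arm can. A call with a gripper value outside its range is refused whole. The fingers move at their own pace and stop on an object; the grip force is fixed at half the most. Time passes only in rows, so rows that repeat a pose let the fingers close. It gives the time, the measured TCP pose, the force and the opening at its end, in the units of the state.
- ctrl.read_state(): the state, without advancing time (a new reading comes with each control period).
- ctrl.get_image(name): name is "side" or "top"; returns a dict with "image" (480x640x3 uint8, red, green, blue), "vfov" (degrees; the focal length in pixels is half the picture's height over the tangent of half this angle, whatever the lens; pixels are square), "cx", "cy" (the principal point, pixels), "extrinsics" (4x4, takes a point from world to camera coordinates). Camera axes: x right, y up, looking along -z (the intrinsics and any distortion apply to the point x, -y, -z); pixel columns grow to the right and rows downward; lengths in mm; the calibration is good to about 2 mm. A picture is of the moment at which its call begins. There is no depth.
- ctrl.finish_job(): hands the job in, once; it reports no verdict.
Trained networks look in a picture, given as the dict that the camera call returned (one of the last four; its "shot" number tells which), for a name from the list of things; names that differ only in an ending like _2 or _b are one class to them, and where a whole thing is asked for, a point or a joint stands for the part that bears it (a point fixed in the world has none). Each returns a list of dicts, best first, with "confidence" (0 to 1); they miss things now and then, are a little off and sometimes report something else, mostly with a low value. They report only what shows in the picture. A call takes as long as a camera call. They do not tell look-alikes from the thing itself.
- ctrl.search_frame(picture, query): "location" ([x, y, z] in mm, in world coordinates, good to about 4 mm: the middle of the surface that is visible of it).
- ctrl.mark_of(picture, query): "location" ([x, y, z] in mm, in world coordinates, good to about 4 mm: a listed point, or the origin of a listed thing).
The state is a dict: "clock": time; "qpos": joint angles; "qd": joint speeds; "tau": joint torques, N m; "eef_pos": TCP position; "tool_rot": TCP orientation; "force": force on the tool from outside, world axes, zero at the start; "torque": the same for the moment, N m; "width": finger opening in mm.
Only numpy, scipy, OpenCV 4.12 (cv2) and the standard library are available. Lean on these libraries where they do the work, as an engineer would, in place of code of your own. Each camera call takes 0.05 s, during which the arm holds its last target.

## Task

Change the citrus juicer over from oranges to lemons: take the large squeezing cone off its drive shaft and stand it upright on the chopping board, setting it down rather than dropping it and leaving it there. Then take the small cone from the board, turn it until its cross-shaped socket meshes with the cross of the drive shaft, slide it fully home, and finish while still gripping it and pressing straight down, so that the sprung press-to-run drive stays pushed down to its stop. Do not knock the lemon, the lime, the juice glass or the teaspoon about.

Things in the scene. Friction and masses are not known exactly. Their poses are not given: they have to be found in the camera images.
- juicer: Electric citrus juicer: steel drum with a shallow white bowl on top, 154 mm across, 112 mm high to the bowl's rim, 148 mm wide inside; fixed. Origin: centre of its underside; the spout points along its -x. The strainer that floors the bowl lies 90 mm up. The grey drive shaft stands upright on the drum's axis, 46 mm above the strainer; at the start the large cone sits on it, meshed.
- spindle_tip (a point): Centre of the drive shaft's top, 136 mm above the worktop while the drive is up; z up, x and y along the arms of its cross. The shaft is cross-shaped in section: two crossed blades 20 mm wide, 4 mm thick, 28 mm tall, their top edges rounded, on a round 15 mm stub. It turns either way against gearbox friction of about 0.15 N m and stays where it is left.
- drive (a joint): How far the drive shaft is pushed down, in m: 0 up (as it starts), 0.006 down on its stop. The spring takes about 4 N before it gives way and about 10 N to reach the stop; it comes back up when let go.
- spindle (a joint): Angle of the drive shaft about the juicer's axis, rad, anticlockwise from above, 0 at the start (the arms of the cross then lie along the juicer's x and y).
- large_cone: Large squeezing cone of white plastic: a plain round drum 56 mm in diameter, 34 mm tall, topped by a ribbed dome, 72 mm high in all, about 0.09 kg. Origin: centre of its foot, z up. Grip it by the drum, from above. Same socket as the small cone. Home on the shaft its foot is 102 mm above the worktop, 12 mm above the strainer; it lifts straight off.
- small_cone: Small squeezing cone of white plastic: a plain round drum 38 mm in diameter, 34 mm tall, topped by a ribbed dome, 62 mm high in all, about 0.05 kg; starts upright near one end of the board. Origin: centre of its foot, z up. Four long ribs on the dome lie over the socket's slots (along its own x and y), four short ones between. It meshes every quarter turn, with about 5 degrees of play.
- small_cone_socket (a point): End of the small cone's socket, on its axis 34 mm above its foot; rests on spindle_tip when home. From below: bevelled mouth, 31 narrowing to 22 mm; round 22 mm bore up to 14 mm above the foot, which passes over the shaft at any angle; then slots 6 mm wide crossing along the cone's x and y, to the end. Not meshed, the cone stands 20 mm too high; meshed, it slides on freely.
- board: Wooden chopping board, 200 (own x) by 300 (own y) mm, 22 mm thick, fixed. Origin: centre of its underside. The small cone and the lemon stand near its two ends, about 90 mm either side of the middle along y; its middle is free.
- lemon: Lemon, about 78x55x56 mm, loose, on the board at the other end from the small cone. Leave it alone.
- lime: Lime, about 48x44x45 mm, loose on the worktop to the left of the juicer. Leave it alone.
- juice_glass: Small glass, 49 mm in diameter, 62 mm high, standing loose under the juicer's spout, 120 mm from the juicer's axis. Leave it alone.
- teaspoon: Teaspoon, 130 mm long, lying loose on the worktop to the left of the juicer. Leave it alone.
Not all that is in view belongs to the job. What is shaped like the large_cone but pink or turquoise is not meant.

How it is judged (in metres and radians):
On the way, in this order (a step that is already met when the one before it is completed fails the run):
1. the large cone stands upright on the chopping board, let go (x of large_cone in the frame of board between -0.09 and 0.09 m and y of large_cone in the frame of board between -0.14 and 0.14 m and z of large_cone in the frame of board between 0.019 and 0.025 m and angle between large_cone's own z axis and vertical below 0.08 rad and linear speed of large_cone below 0.03 m/s and contact force between large_cone and the fingers below 0.1 N), for 0.2 s.
2. the small cone is meshed with the drive shaft and fully home (z of small_cone_socket in the frame of spindle_tip below 0.003 m and horizontal distance between small_cone_socket and spindle_tip below 0.003 m and angle between the z axis of small_cone and the z axis of spindle_tip, either way round below 0.09 rad and angle between small_cone's own z axis and vertical below 0.09 rad), for 0.2 s.
At the end, for the whole second after the job is handed in: Small cone home on the shaft (socket end within 3 mm of its top and sideways, upright within 5 deg), still gripped (fingers > 3 N, TCP within 65 mm of its foot), drive pressed > 4 of its 6 mm; large cone upright, at rest on the board, let go (all of step 1 and all of step 2 and value of joint drive above 0.004 m and linear speed of small_cone below 0.03 m/s and contact force between small_cone and the fingers above 3 N and distance between the grasp point and small_cone below 0.065 m); the arm keeps its last pose, push and grip.
It fails at once if the lemon, lime, juice glass or teaspoon is knocked more than 50 mm away (distance of any of lemon, lime, juice_glass, teaspoon from where it was at the start of the episode above 0.05 m).
It fails at once if a cone is dropped (falls freely from more than about 30 mm) ((contact force between large_cone and the fingers below 0.05 N and linear speed of large_cone above 0.75 m/s) or (contact force between small_cone and the fingers below 0.05 N and linear speed of small_cone above 0.75 m/s)).
It also fails if it takes over 48 s, if anything falls off the work surface, if the arm or the gripper's body presses on something with over 40 N, if the wrist force passes 120 N, or if a joint passes its speed limit or range.

## Working session

There is one attempt and no reset: what is moved stays moved. The work goes in short steps, Python scripts to look and compute and a tool call to move; the robot and the scene stay as the last step left them, time stands still between calls to the robot, and variables do not carry over. Pictures are saved under pics/ and viewed, and the job is handed in when it is done.

Besides the shell and the picture viewer there is one more tool, called after ">>>" by a JSON object that holds its "op" and its "data", one argument or row to a line. apply_moves: Moves the arm, as the interface text tells. Its arguments: {"type":"object","properties":{"motion":{"type":"array","items":{"type":"array","items":{"type":"number"}}}},"required":["motion"]}

```bash
ls; mkdir -p pics; python3 - <<'E'
from cell import ctrl
import cv2,numpy as np
s=ctrl.read_state();print({k:np.round(v,3).tolist() for k,v in s.items()})
for n in("side","top"):
    p=ctrl.get_image(n);cv2.imwrite(f"pics/{n}0.png",p["image"][:,:,::-1])
    print(n,p.keys(),p["vfov"],p["cx"],p["cy"],np.round(p["extrinsics"],3).tolist())
    for q in("large_cone","small_cone","juicer","spindle_tip","board","small_cone_socket","lemon","lime","juice_glass","teaspoon"):
        for f in("search_frame","mark_of"):
            try:print(q,f,[(np.round(d["location"]).tolist(),round(d["confidence"],2)) for d in getattr(ctrl,f)(p,q)])
            except Exception as e:print(q,f,e)
E
```

```text
pics
{'clock': 0.0, 'qpos': [-1.232, 0.629, 0.038, 1.518, -0.027, 0.996, -0.02], 'qd': [-0.0, 0.001, 0.001, 0.001, -0.0, -0.0, -0.001], 'tau': [0.001, -56.341, 1.226, -19.344, 0.011, 0.011, -0.0], 'eef_pos': [255.714, 596.951, 249.104], 'tool_rot': [-1.571, 0.002, 1.166], 'force': [0.477, 0.341, 0.367], 'torque': [0.009, 0.044, 0.003], 'width': 85.153}
side dict_keys(['image', 'vfov', 'cx', 'cy', 'extrinsics', 'shot']) 47.02494244548652 309.73833703512565 238.7986712932181 [[0.576, -0.817, 0.02, -269.332], [0.622, 0.454, 0.638, -357.168], [-0.53, -0.355, 0.77, -1087.156], [0.0, 0.0, 0.0, 1.0]]
large_cone search_frame [([449.0, 151.0, 143.0], 0.86), ([324.0, -33.0, 47.0], 0.85), ([454.0, 396.0, 47.0], 0.71), ([436.0, -22.0, 43.0], 0.64), ([360.0, 337.0, 34.0], 0.49)]
large_cone mark_of [([467.0, 412.0, 4.0], 0.91), ([453.0, -10.0, -3.0], 0.9), ([463.0, 165.0, 101.0], 0.79), ([337.0, -27.0, 2.0], 0.69)]
small_cone search_frame [([516.0, -154.0, 64.0], 0.56)]
small_cone mark_of [([525.0, -150.0, 22.0], 0.67)]
juicer search_frame [([436.0, 140.0, 92.0], 0.65)]
juicer mark_of [([464.0, 16
[... 1771 characters left out ...]
.0, 25.0], 0.8), ([524.0, -146.0, 69.0], 0.44)]
board mark_of [([507.0, -244.0, 3.0], 0.72), ([492.0, -340.0, 21.0], 0.5), ([530.0, -148.0, 55.0], 0.27)]
small_cone_socket search_frame [([525.0, -143.0, 71.0], 0.63)]
small_cone_socket mark_of [([527.0, -147.0, 57.0], 0.56)]
lemon search_frame [([481.0, -333.0, 68.0], 0.68)]
lemon mark_of [([490.0, -340.0, 20.0], 0.6)]
lime search_frame [([367.0, 334.0, 36.0], 0.8)]
lime mark_of [([370.0, 340.0, -0.0], 0.45)]
juice_glass search_frame [([347.0, 135.0, 24.0], 0.59)]
juice_glass mark_of [([347.0, 133.0, -4.0], 0.71), ([463.0, 162.0, 101.0], 0.67)]
teaspoon search_frame [([572.0, 300.0, 5.0], 0.53)]
teaspoon mark_of [([548.0, 303.0, -1.0], 0.53)]
```

View pics/side0.png

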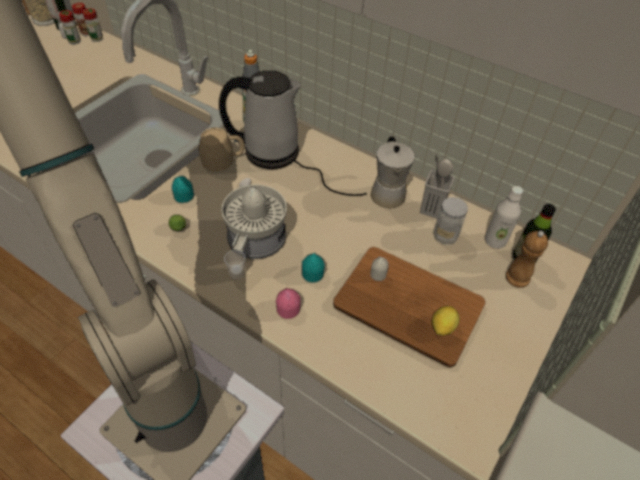

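View pics/top0.png

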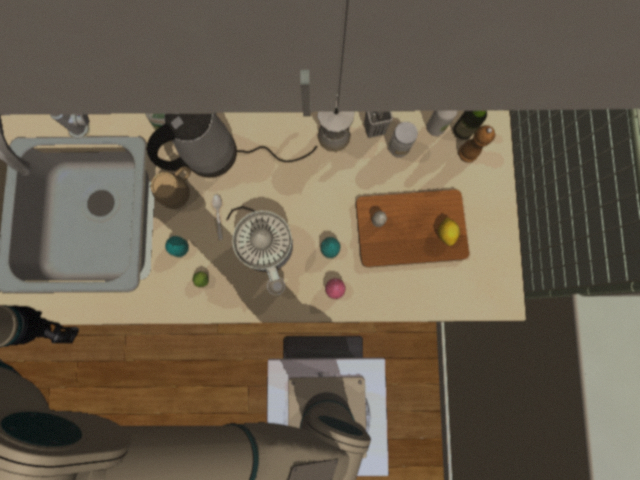

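Juicer with the white large cone is at side (255,205) and top (262,238). The small white cone on the board is at side (380,268) and top (379,217). The pink and turquoise look-alikes stand on the worktop. The large_cone detections are:
- Turquoise at side (183,190).
- Turquoise at side (313,267).
- Pink at side (288,303).
- White on the juicer at side (255,205). This is the one meant, since it is white and sits on the shaft.

I'll enlarge to confirm.

```bash
cat > h.py <<'E'
import numpy as np,cv2
def K(p):
    f=240/np.tan(np.radians(p["vfov"]/2));return f
def proj(p,X):
    c=p["extrinsics"]@np.append(X,1.);f=K(p)
    return np.array([p["cx"]+f*c[0]/-c[2],p["cy"]-f*c[1]/-c[2]])
def ray(p,uv):
    f=K(p);d=np.array([(uv[0]-p["cx"])/f,-(uv[1]-p["cy"])/f,-1]);E=p["extrinsics"];R=E[:3,:3];o=-R.T@E[:3,3];return o,R.T@d
def atz(p,uv,z):
    o,d=ray(p,uv);return o+d*(z-o[2])/d[2]
def crop(p,c,w,s):
    x,y=int(c[0]-w/2),int(c[1]-w/2);x=max(x,0);y=max(y,0)
    return cv2.resize(np.ascontiguousarray(p["image"][y:y+w,x:x+w,::-1]),None,fx=s,fy=s,interpolation=cv2.INTER_CUBIC)
E
python3 - <<'E'
from cell import ctrl
from h import *
out=[]
for n in("side","top"):
    p=ctrl.get_image(n)
    pts={"cone top":(462,164,174),"foot glass":(347,133,0),"small top":(530,-150,84)}
    for k,X in pts.items(): print(n,k,proj(p,np.array(X,float)).round(1))
    r=[]
    for c in [(255,215) if n=="side" else (262,238),(380,268) if n=="side" else (379,217)]:
        w=76 if c[0]<300 else 38
        im=crop(p,c,w,380//w); r.append(cv2.resize(im,(380,300*380//300))[:380,:])
    out.append(np.hstack(r))
o=np.vstack(out);o=cv2.resize(o,(600,600));cv2.imwrite("pics/c0.png",o)
E
```

```text
side cone top [251.1 188.1]
side foot glass [235.3 272.7]
side small top [380.5 257.4]
top cone top [258.4 235.3]
top foot glass [277.3 286.6]
top small top [381.2 214.8]
```

View pics/c0.png

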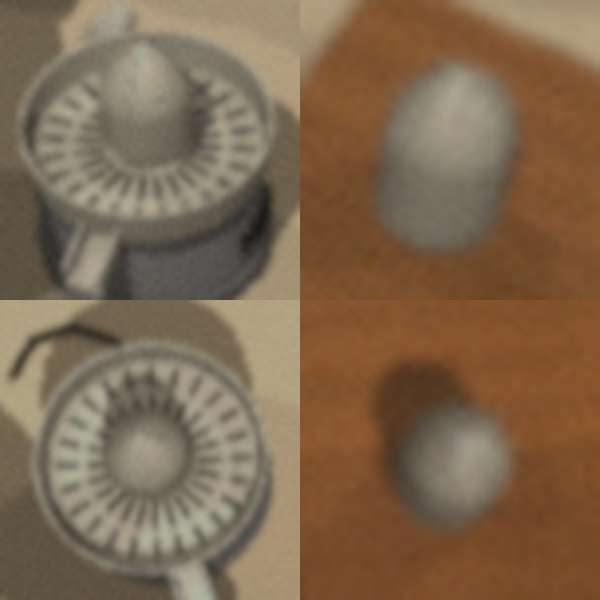

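```bash
python3 - <<'E'
from cell import ctrl
from h import *
from scipy.optimize import least_squares
P={n:ctrl.get_image(n) for n in("side","top")}
import pickle;pickle.dump(P,open("P0.pkl","wb"))
L={}
for n in P:
    for q in ("large_cone","small_cone","juicer","small_cone_socket","juice_glass"):
        L[n,q]=[np.round(d["location"]).tolist() for d in ctrl.mark_of(P[n],q)]
        print(n,q,L[n,q])
print(ctrl.read_state()["clock"])
def pd(p,X,k):
    c=p["extrinsics"]@np.append(X,1.);x,y=c[0]/-c[2],-c[1]/-c[2];r=x*x+y*y;s=1+k*r;f=K(p)
    return np.array([p["cx"]+f*x*s,p["cy"]+f*y*s])
obs=[("top","j",112,(262.1,240)),("side","j",112,(254.1,211.8)),("side","j",174,(253.2,188.4)),
("top","s",52,(379.3,218.8)),("side","s",84,(380.6,256.6))]
def res(v,pr=True):
    j,s,k1,k2=v[:2],v[2:4],v[4],v[5];r=[]
    for n,o,z,uv in obs:
        X=np.append(j if o=="j" else s,z);r+=list((pd(P[n],X,k1 if n=="side" else k2)-uv)/1.)
    r+=list((j-[462,164.5])/2)+list((s-[529,-149.5])/2)
    return np.array(r)
s=least_squares(res,[462,164,529,-150,-.1,-.1])
print(s.x.round(2),s.fun.round(1), s.cost)
# board corners
for uv in [(357,196),(463,189),(469,258),(362,267)]:
    p=P["top"];f=K(p)
    x=np.array([(uv[0]-p["cx"])/f,(uv[1]-p["cy"])/f]);u=x.copy()
    for _ in range(5):u=x/(1+s.x[5]*(u@u))
    print(atz(p,(p["cx"]+f*u[0],p["cy"]+f*u[1]),22).round(0))
E
```

```text
side large_cone [[450.0, -12.0, 0.0], [463.0, 165.0, 101.0], [338.0, -22.0, -2.0]]
side small_cone [[526.0, -151.0, 23.0]]
side juicer [[462.0, 164.0, 4.0]]
side small_cone_socket [[528.0, -150.0, 61.0]]
side juice_glass [[347.0, 131.0, -2.0]]
top large_cone [[451.0, -17.0, -4.0], [463.0, 163.0, 103.0], [457.0, 412.0, 0.0], [341.0, -30.0, 0.0]]
top small_cone [[532.0, -147.0, 22.0]]
top juicer [[458.0, 166.0, 4.0]]
top small_cone_socket [[529.0, -148.0, 58.0]]
top juice_glass [[462.0, 163.0, -2.0]]
2.8
[ 4.6051e+02  1.6225e+02  5.2952e+02 -1.5090e+02 -1.1100e+00 -4.5000e-01] [ 0.5 -0.  -0.3 -4.  -0.7  1.4 -0.1 -1.  -1.3  0.8 -0.7 -1.1  0.3 -0.7] 12.132812369089457
[600. -94.  22.]
[ 627. -422.   22.]
[ 417. -425.   22.]
[ 397. -103.   22.]
```

```bash
python3 - <<'E'
import pickle
from h import *
from scipy.optimize import least_squares
P=pickle.load(open("P0.pkl","rb"))
# refine board corners by color mask
B={}
for n in P:
    hsv=cv2.cvtColor(P[n]["image"],cv2.COLOR_RGB2HSV)
    m=((hsv[...,0]<18)&(hsv[...,1]>110)&(hsv[...,2]>50)).astype(np.uint8)
    m[:150]=0;m[:,:320]=0; m[380:]=0; m=cv2.morphologyEx(m,cv2.MORPH_CLOSE,np.ones((9,9)))
    nn,lab,st,_=cv2.connectedComponentsWithStats(m);i=1+np.argmax(st[1:,4]);c=max(cv2.findContours((lab==i).astype(np.uint8),0,1)[0],key=cv2.contourArea)
    q=cv2.minAreaRect(c);ap=cv2.approxPolyDP(cv2.convexHull(c),8,True).reshape(-1,2)
    print(n,st[i],ap.tolist());B[n]=ap
def pd(p,X,k):
    c=p["extrinsics"]@np.append(X,1.);x,y=c[0]/-c[2],-c[1]/-c[2];r=x*x+y*y;s=1+k*r;f=K(p)
    return np.array([p["cx"]+f*x*s,p["cy"]+f*y*s])
corn=[(357,196),(463,189),(469,258),(362,267)]
obs=[("top","j",112,(262.1,240)),("side","j",174,(253.2,188.4)),("top","s",52,(379.3,218.8)),("side","s",84,(380.6,256.6))]
def res(v):
    j,s,k1,k2=v[:2],v[2:4],v[4],v[5];r=[]
    for n,o,z,uv in obs:
        X=np.append(j if o=="j" else s,z);r+=list((pd(P[n],X,k1 if n=="side" else k2)-uv)/1.)
    c,sn=np.cos(v[8]),np.sin(v[8])
    for (a,b),uv in zip([(100,150),(100,-150),(-100,-150),(-100,150)],corn):
        r+=list(pd(P["top"],[v[6]+c*a-sn*b,v[7]+sn*a+c*b,22],k2)-uv)
    r+=list((j-[462,164.5])/2)+list((s-[529,-149.5])/2)+[(v[4]+.0)/.15,(v[5])/.15]
    return np.array(r)
s=least_squares(res,[462,164,529,-150,-.1,-.1,508,-244,0])
print(s.x.round(2),s.fun.round(1), s.cost)
E
```

```text
side [ 334  247  151  120 9046] [[369, 248], [483, 298], [453, 365], [334, 306]]
top [ 356  189  113   78 7028] [[460, 192], [467, 257], [362, 263], [359, 197]]
[ 4.6236e+02  1.6255e+02  5.2904e+02 -1.4952e+02 -3.0000e-02 -4.0000e-02
  5.0804e+02 -2.4711e+02  6.0000e-02] [ 0.1 -0.7 -1.5 -0.1  0.  -1.1 -0.6  1.  -0.4 -0.2 -1.2  0.1  1.2  0.9
  0.4 -0.8  0.2 -1.   0.  -0.  -0.2 -0.2] 5.481656241199358
```

>>> {"op": "apply_moves", "data": {
  "motion": [
    [-5, 0, -5.5, 0.18, 7.4],
    [-9, 0, -10, 0.36, 7.4],
    [-13, 0, -14.5, 0.54, 7.4],
    [-17, 0, -19, 0.72, 7.4],
    [-21, 0, -23.5, 0.9, 7.4],
    [-25, 0, -28, 1.08, 7.4],
    [-29, 0, -32.5, 1.166, 7.4],
    [-31.8, 0, -36, 1.166, 7.4],
    [-31.8, 0, -36, 1.166, 7.4],
    [-31.8, 0, -36, 1.166, 7.4]
  ]
}}

```text
clock: 4.05
eef_pos: [461.3, 164.2, 250.0]
tool_rot: [-1.57, 0.0, 0.0]
force: [-0.2, -0.1, -0.5]
width: 74.1
```

```bash
cat > look.py <<'E'
import sys
from cell import ctrl
from h import *
def st():
    s=ctrl.read_state();print({k:np.round(s[k],3).tolist() for k in("clock","qpos","eef_pos","tool_rot","force","torque","width")})
def look(tag,cs,w=100):
    o=[]
    for n in("side","top"):
        p=ctrl.get_image(n);u=proj(p,np.array(cs,float));c=crop(p,u,w,400//w);o.append(cv2.resize(c,(400,400)));print(n,"crop origin",[int(a-w/2) for a in u],"scale",400/w)
    cv2.imwrite(f"pics/{tag}.png",np.hstack(o))
E
python3 - <<'E'
from look import *
st();look("a1",(462,163,160),120)
E
```

```text
{'clock': 4.05, 'qpos': [-0.672, 0.424, 0.383, 1.961, -0.218, 0.797, -0.166], 'eef_pos': [461.319, 164.196, 249.994], 'tool_rot': [-1.57, 0.0, 0.0], 'force': [-0.233, -0.064, -0.457], 'torque': [-0.056, -0.034, 0.002], 'width': 74.125}
side crop origin [191, 132] scale 3.3333333333333335
top crop origin [199, 176] scale 3.3333333333333335
```

View pics/a1.png

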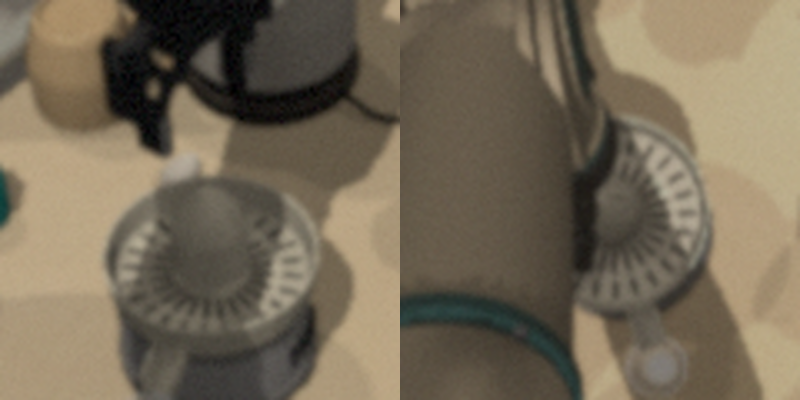

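The fingers hover over the bowl, pointing down with the jaws along world x; the cone tip is at crop (205,190). I'll descend in stages.

>>> {"op": "apply_moves", "data": {
  "motion": [
    [0, 4, 0, 0, 7.2],
    [0, 8, 0, 0, 7.2],
    [0, 9, 0, 0, 7.2],
    [0, 9, 0, 0, 7.2]
  ]
}}

```text
clock: 4.65
eef_pos: [461.4, 164.1, 160.0]
tool_rot: [-1.571, 0.001, 0.001]
force: [-0.2, 0.3, 0.6]
width: 71.7
```

```bash
python3 - <<'E'
from look import *
st();look("a2",(462,163,140),90)
E
```

```text
{'clock': 4.65, 'qpos': [-0.611, 0.56, 0.31, 2.051, -0.304, 0.573, -0.087], 'eef_pos': [461.443, 164.108, 160.032], 'tool_rot': [-1.571, 0.001, 0.001], 'force': [-0.217, 0.348, 0.553], 'torque': [-0.008, -0.022, -0.019], 'width': 71.679}
side crop origin [207, 153] scale 4.444444444444445
top crop origin [215, 192] scale 4.444444444444445
```

View pics/a2.png

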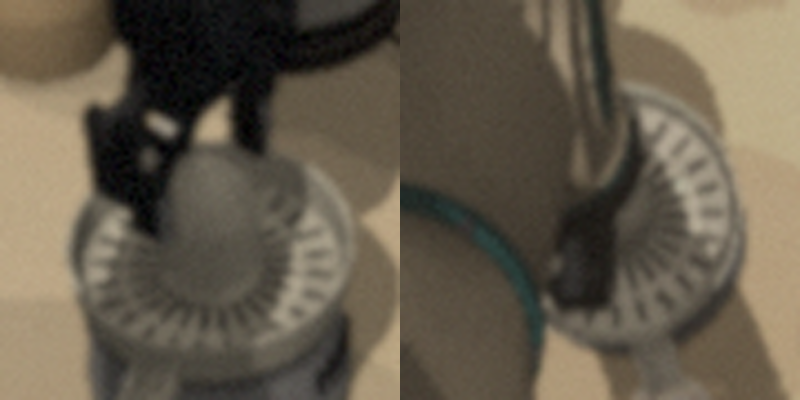

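The fingers straddle the dome, with the near finger at crop (130,190) and the far one at (255,130). I'll go down and close.

>>> {"op": "apply_moves", "data": {
  "motion": [
    [0, 1.8, 0, 0, 7.2],
    [0, 3.6, 0, 0, 7.2],
    [0, 3.6, 0, 0, 7.2]
  ]
}}

```text
clock: 5.12
eef_pos: [461.7, 163.6, 124.4]
tool_rot: [-1.571, 0.0, 0.0]
force: [-0.2, 0.5, 0.5]
width: 72.0
```

>>> {"op": "apply_moves", "data": {
  "motion": [
    [0, 0, 0, 0, 6.2],
    [0, 0, 0, 0, 5.7],
    [0, 0, 0, 0, 5.7]
  ]
}}

```text
clock: 5.5
eef_pos: [462.5, 163.7, 124.8]
tool_rot: [-1.57, -0.002, 0.0]
force: [0.2, -0.1, 1.7]
width: 57.3
```

>>> {"op": "apply_moves", "data": {
  "motion": [
    [0, 0, 0, 0, 5],
    [0, 0, 0, 0, 3],
    [0, 0, 0, 0, 3]
  ]
}}

```text
clock: 5.88
eef_pos: [462.3, 163.6, 124.2]
tool_rot: [-1.57, -0.001, 0.0]
force: [2.1, 0.6, 3.5]
width: 56.1
```

```bash
python3 - <<'E'
from look import *
st()
E
```

```text
{'clock': 5.875, 'qpos': [-0.58, 0.621, 0.269, 2.077, -0.339, 0.483, -0.057], 'eef_pos': [462.339, 163.638, 124.22], 'tool_rot': [-1.57, -0.001, 0.0], 'force': [2.097, 0.571, 3.463], 'torque': [0.147, -0.374, 0.003], 'width': 56.082}
```

Gripped at 56.1 mm with only about 2 N of side force, so the shaft's x is about 462. Next I'll lift.

>>> {"op": "apply_moves", "data": {
  "motion": [
    [0, -1.5, 0, 0, 3],
    [0, -3.5, 0, 0, 3],
    [0, -6.5, 0, 0, 3],
    [0, -9, 0, 0, 3],
    [0, -9, 0, 0, 3]
  ]
}}

```text
clock: 6.5
eef_pos: [461.7, 163.5, 215.5]
tool_rot: [-1.57, -0.002, 0.0]
force: [1.0, -0.1, -1.1]
width: 56.0
```

```bash
python3 - <<'E'
from look import *
st();look("a3",(462,163,150),110)
E
```

```text
{'clock': 6.5, 'qpos': [-0.655, 0.473, 0.367, 2.002, -0.255, 0.708, -0.13], 'eef_pos': [461.662, 163.46, 215.53], 'tool_rot': [-1.57, -0.002, 0.0], 'force': [1.025, -0.134, -1.084], 'torque': [-0.004, -0.044, -0.029], 'width': 55.982}
side crop origin [197, 140] scale 3.6363636363636362
top crop origin [205, 181] scale 3.6363636363636362
```

View pics/a3.png

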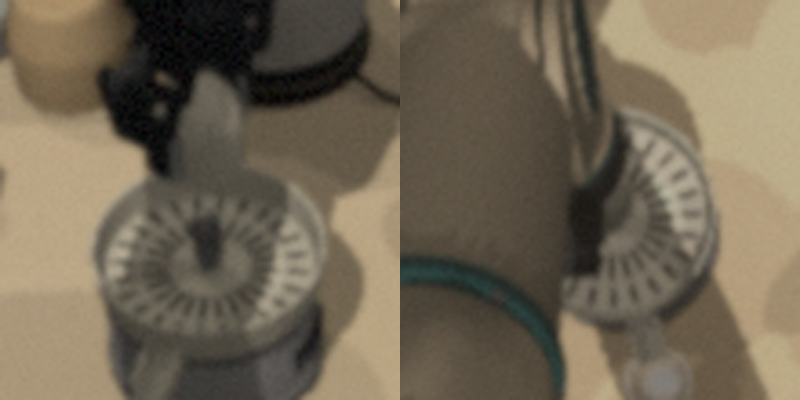

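The shaft is exposed at side crop (207,240) and the large cone is in the grip. I'll carry it to the middle of the board.

>>> {"op": "apply_moves", "data": {
  "motion": [
    [0.5, 0, -3, 0, 3],
    [1, 0, -7, 0, 3],
    [1.5, 0, -12, 0, 3],
    [2, 0, -17, 0, 3],
    [2.5, 0, -22, 0, 3],
    [3, 0, -27, 0, 3],
    [3.5, 0, -32, 0, 3],
    [4, 0, -37, 0, 3],
    [4.4, 0, -40, 0, 3],
    [4.4, 0, -41.2, 0, 3],
    [4.4, 2, -41.2, 0, 3],
    [4.4, 6, -41.2, 0, 3],
    [4.4, 10, -41.2, 0, 3],
    [4.4, 13, -41.2, 0, 3],
    [4.4, 13, -41.2, 0, 3]
  ]
}}

```text
clock: 8.48
eef_pos: [503.4, -246.0, 81.4]
tool_rot: [-1.567, 0.006, 0.001]
force: [0.2, -0.5, -0.7]
width: 56.0
```

```bash
python3 - <<'E'
from look import *
st();look("a4",(508,-245,50),160)
E
```

```text
{'clock': 8.475, 'qpos': [0.251, 0.76, 0.241, 1.901, -0.335, 0.527, 0.723], 'eef_pos': [503.426, -245.959, 81.402], 'tool_rot': [-1.567, 0.006, 0.001], 'force': [0.21, -0.544, -0.709], 'torque': [-0.054, 0.002, -0.038], 'width': 55.998}
side crop origin [330, 212] scale 2.5
top crop origin [334, 145] scale 2.5
```

View pics/a4.png

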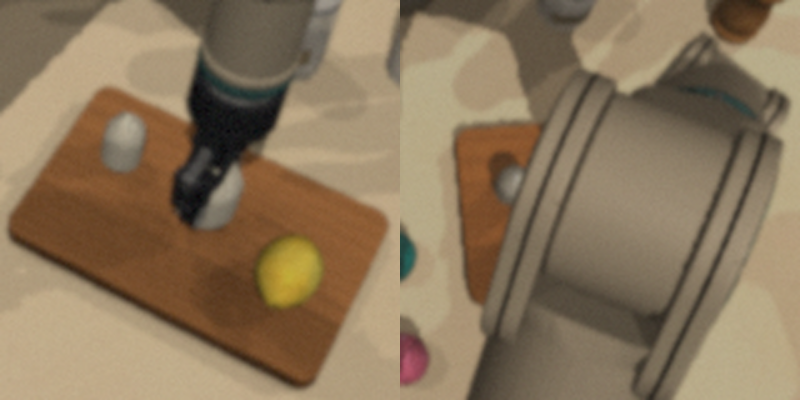

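The large cone hangs upright over the middle of the board, clear of the small cone and the lemon. I'll lower it gently.

>>> {"op": "apply_moves", "data": {
  "motion": [
    [0, 1.2, 0, 0, 3],
    [0, 2.4, 0, 0, 3],
    [0, 3.1, 0, 0, 3],
    [0, 3.4, 0, 0, 3],
    [0, 3.4, 0, 0, 3]
  ]
}}

```text
clock: 9.2
eef_pos: [505.5, -248.7, 49.8]
tool_rot: [-1.571, 0.0, -0.0]
force: [0.0, -0.3, -1.8]
width: 55.7
```

>>> {"op": "apply_moves", "data": {
  "motion": [
    [0, 0.3, 0, 0, 3],
    [0, 0.45, 0, 0, 3],
    [0, 0.5, 0, 0, 3],
    [0, 0.55, 0, 0, 3],
    [0, 0.55, 0, 0, 3]
  ]
}}

```text
clock: 9.82
eef_pos: [505.8, -248.7, 45.5]
tool_rot: [-1.571, -0.001, -0.0]
force: [-1.1, 0.6, 8.1]
width: 55.9
```

Contact at 8 N, so I'll release.

>>> {"op": "apply_moves", "data": {
  "motion": [
    [0, 0, 0, 0, 6],
    [0, 0, 0, 0, 7.2],
    [0, 0, 0, 0, 7.2],
    [0, 0, 0, 0, 7.2],
    [0, -3, 0, 0, 7.2],
    [0, -8, 0, 0, 7.2],
    [0, -8, 0, 0, 7.2]
  ]
}}

```text
clock: 10.7
eef_pos: [507.8, -250.0, 127.8]
tool_rot: [-1.574, -0.006, -0.0]
force: [0.3, 0.4, -0.8]
width: 72.1
```

```bash
python3 - <<'E'
from look import *
st();look("a5",(508,-245,50),160)
E
```

```text
{'clock': 10.7, 'qpos': [0.227, 0.689, 0.281, 1.877, -0.313, 0.611, 0.704], 'eef_pos': [507.844, -249.985, 127.79], 'tool_rot': [-1.574, -0.006, -0.0], 'force': [0.304, 0.391, -0.838], 'torque': [-0.035, 0.009, 0.036], 'width': 72.139}
side crop origin [330, 212] scale 2.5
top crop origin [334, 145] scale 2.5
```

View pics/a5.png

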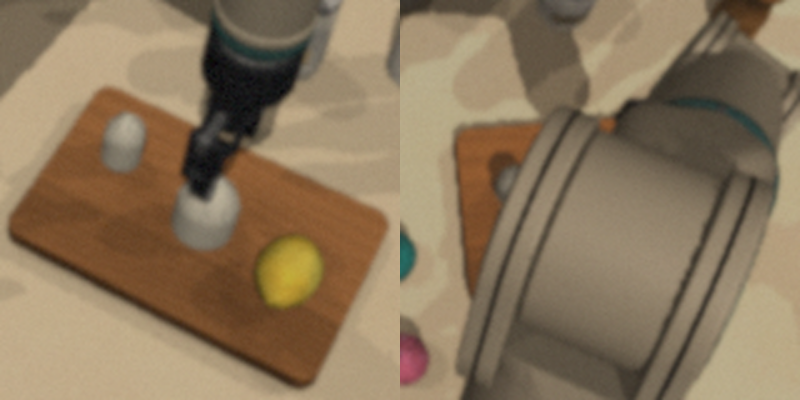

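Large cone stands upright and released at side crop (205,212). I'll move over to the small cone.

>>> {"op": "apply_moves", "data": {
  "motion": [
    [0.8, 0, 3.5, 0, 6.2],
    [1.6, 0, 7, 0, 6.2],
    [2.3, 0, 9.9, 0, 6.2],
    [2.3, 0, 9.9, 0, 6.2],
    [2.3, 2.5, 9.9, 0, 6.2],
    [2.3, 3, 9.9, 0, 6.2],
    [2.3, 3, 9.9, 0, 6.2]
  ]
}}

```text
clock: 11.68
eef_pos: [527.9, -150.5, 93.9]
tool_rot: [-1.571, 0.002, -0.001]
force: [0.8, -0.1, -0.5]
width: 61.8
```

```bash
python3 - <<'E'
from look import *
st();look("a6",(529,-150,60),80)
E
```

```text
{'clock': 11.675, 'qpos': [0.053, 0.73, 0.269, 1.934, -0.359, 0.526, 0.568], 'eef_pos': [527.852, -150.52, 93.943], 'tool_rot': [-1.571, 0.002, -0.001], 'force': [0.795, -0.051, -0.479], 'torque': [0.055, -0.008, 0.005], 'width': 61.827}
side crop origin [339, 224] scale 5.0
top crop origin [339, 177] scale 5.0
```

View pics/a6.png

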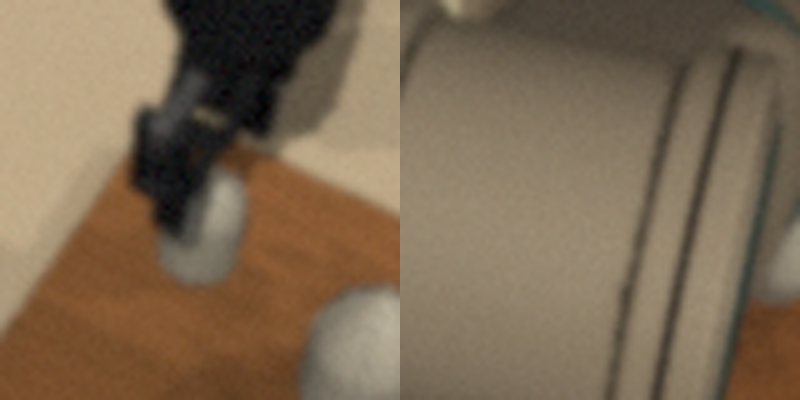

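Fingers straddle the small cone at side crop (210,215), and the rest is free. Down and grip.

>>> {"op": "apply_moves", "data": {
  "motion": [
    [0, 2, 0, 0, 6.2],
    [0, 4, 0, 0, 6.2],
    [0, 4.9, 0, 0, 6.2],
    [0, 4.9, 0, 0, 6.2]
  ]
}}

```text
clock: 12.28
eef_pos: [528.5, -149.8, 45.5]
tool_rot: [-1.571, 0.0, -0.0]
force: [-0.4, 0.6, 0.2]
width: 62.1
```

>>> {"op": "apply_moves", "data": {
  "motion": [
    [0, 0, 0, 0, 5],
    [0, 0, 0, 0, 4.2],
    [0, 0, 0, 0, 3.8],
    [0, 0, 0, 0, 3],
    [0, 0, 0, 0, 2],
    [0, 0, 0, 0, 2]
  ]
}}

```text
clock: 13.02
eef_pos: [529.1, -149.7, 46.3]
tool_rot: [-1.571, -0.001, -0.0]
force: [-0.8, 0.2, 4.7]
width: 37.4
```

```bash
python3 - <<'E'
from look import *
st();look("a7",(529,-150,60),80)
E
```

```text
{'clock': 13.025, 'qpos': [0.084, 0.807, 0.219, 1.948, -0.391, 0.426, 0.596], 'eef_pos': [529.118, -149.722, 46.267], 'tool_rot': [-1.571, -0.001, -0.0], 'force': [-0.754, 0.225, 4.732], 'torque': [0.057, 0.081, -0.052], 'width': 37.39}
side crop origin [339, 224] scale 5.0
top crop origin [339, 177] scale 5.0
```

View pics/a7.png

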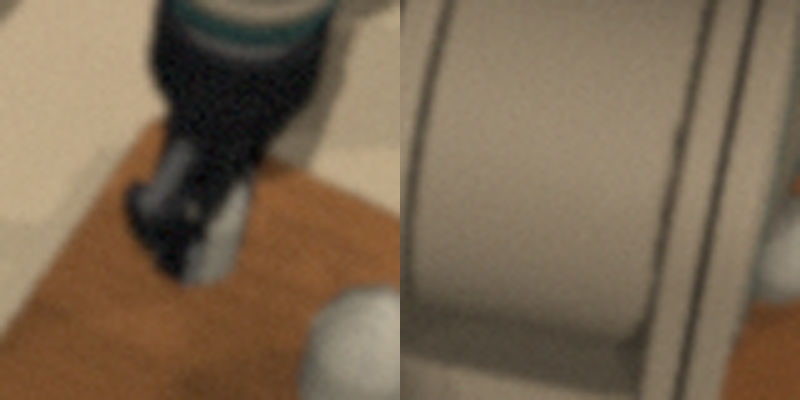

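Gripped at 37.4 mm. I'll lift and carry it to the shaft.

>>> {"op": "apply_moves", "data": {
  "motion": [
    [0, -1.5, 0, 0, 2],
    [0, -5, 0, 0, 2],
    [0, -10, 0, 0, 2],
    [0, -14, 1, 0, 2],
    [-0.8, -15.4, 4, 0, 2],
    [-1.8, -15.4, 8, 0, 2],
    [-2.8, -15.4, 13, 0, 2],
    [-3.8, -15.4, 18, 0, 2],
    [-4.8, -15.4, 23, 0, 2],
    [-5.8, -15.4, 27, 0, 2],
    [-6.7, -15.4, 30, 0, 2],
    [-6.7, -15.4, 31.3, 0, 2],
    [-6.7, -15.4, 31.3, 0, 2],
    [-6.7, -15.4, 31.3, 0, 2]
  ]
}}

```text
clock: 14.88
eef_pos: [462.2, 161.7, 199.7]
tool_rot: [-1.572, -0.0, -0.002]
force: [1.0, -0.0, -0.4]
width: 37.2
```

```bash
python3 - <<'E'
from look import *
st();look("a8",(462,163,150),90)
p=ctrl.get_image("side")
for q in("small_cone","small_cone_socket","spindle_tip","large_cone"):
    print(q,[(np.round(d["location"]).tolist(),round(d["confidence"],2)) for d in ctrl.mark_of(p,q)])
E
```

```text
{'clock': 14.875, 'qpos': [-0.675, 0.504, 0.404, 2.018, -0.307, 0.677, -0.077], 'eef_pos': [462.168, 161.72, 199.727], 'tool_rot': [-1.572, -0.0, -0.002], 'force': [0.991, -0.045, -0.351], 'torque': [-0.008, 0.019, 0.054], 'width': 37.186}
side crop origin [207, 150] scale 4.444444444444445
top crop origin [215, 191] scale 4.444444444444445
small_cone [([461.0, 161.0, 176.0], 0.54)]
small_cone_socket [([465.0, 162.0, 211.0], 0.5)]
spindle_tip [([462.0, 163.0, 138.0], 0.47)]
large_cone [([506.0, -247.0, 20.0], 0.96), ([467.0, 412.0, 3.0], 0.85), ([452.0, -17.0, 2.0], 0.78), ([335.0, -26.0, 1.0], 0.58)]
```

View pics/a8.png

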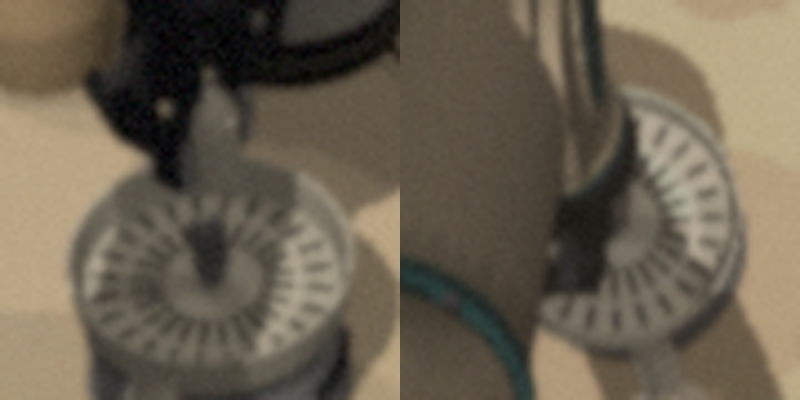

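Cone held upright (crop 213,130), shaft top below it at (208,225), aligned to about 2 mm. I'll lower the bore over the shaft.

>>> {"op": "apply_moves", "data": {
  "motion": [
    [0, 1.5, 0.1, 0, 2],
    [0, 3, 0.1, 0, 2],
    [0, 4, 0.1, 0, 2],
    [0, 4.5, 0.1, 0, 2],
    [0, 4.8, 0.1, 0, 2],
    [0, 4.8, 0.1, 0, 2]
  ]
}}

```text
clock: 15.98
eef_pos: [461.7, 164.4, 151.5]
tool_rot: [-1.571, -0.0, -0.0]
force: [0.4, 0.5, -1.0]
width: 36.9
```

>>> {"op": "apply_moves", "data": {
  "motion": [
    [0, 0.3, 0, 0, 2],
    [0, 0.5, 0, 0, 2],
    [0, 0.6, 0, 0, 2],
    [0, 0.6, 0, 0, 2]
  ]
}}

```text
clock: 16.48
eef_pos: [461.8, 164.5, 145.7]
tool_rot: [-1.57, -0.0, -0.0]
force: [-0.4, 0.4, 3.0]
width: 37.3
```

```bash
python3 - <<'E'
from look import *
st();look("a9",(462,163,150),70)
E
```

```text
{'clock': 16.475, 'qpos': [-0.631, 0.59, 0.34, 2.063, -0.367, 0.545, -0.027], 'eef_pos': [461.759, 164.47, 145.728], 'tool_rot': [-1.57, -0.0, -0.0], 'force': [-0.404, 0.374, 3.001], 'torque': [0.028, 0.142, -0.022], 'width': 37.312}
side crop origin [217, 160] scale 5.714285714285714
top crop origin [225, 201] scale 5.714285714285714
```

View pics/a9.png

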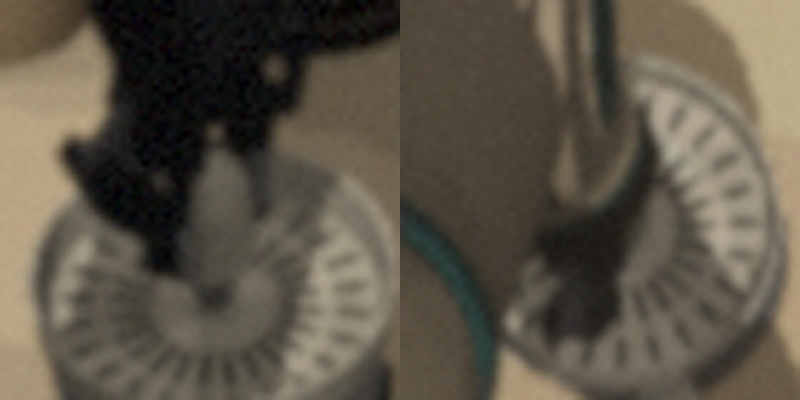

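The cone rests on the shaft at TCP 145.7 with 3 N. That is the predicted unmeshed height and the side force is about 0. I'll press lightly and turn in small steps until the force drops.

>>> {"op": "apply_moves", "data": {
  "motion": [
    [0, 0.15, 0, 0, 2],
    [0, 0.15, 0, -0.06, 2],
    [0, 0.15, 0, -0.12, 2],
    [0, 0.15, 0, -0.12, 2]
  ]
}}

```text
clock: 17.08
eef_pos: [461.9, 164.4, 144.2]
tool_rot: [-1.571, -0.001, 0.119]
force: [-0.3, 0.7, 5.2]
width: 37.1
```

>>> {"op": "apply_moves", "data": {
  "motion": [
    [0, 0, 0, -0.06, 2],
    [0, 0, 0, -0.12, 2],
    [0, 0, 0, -0.12, 2]
  ]
}}

```text
clock: 17.45
eef_pos: [461.9, 164.4, 144.1]
tool_rot: [-1.571, -0.001, 0.238]
force: [-0.2, -0.3, 4.7]
width: 37.2
```

>>> {"op": "apply_moves", "data": {
  "motion": [
    [0, 0, 0, -0.06, 2],
    [0, 0, 0, -0.12, 2],
    [0, 0, 0, -0.12, 2]
  ]
}}

```text
clock: 17.82
eef_pos: [461.8, 164.4, 144.1]
tool_rot: [-1.571, -0.0, 0.358]
force: [-0.1, -0.1, 4.8]
width: 37.4
```

>>> {"op": "apply_moves", "data": {
  "motion": [
    [0, 0, 0, -0.06, 2],
    [0, 0, 0, -0.12, 2],
    [0, 0, 0, -0.12, 2]
  ]
}}

```text
clock: 18.2
eef_pos: [461.7, 164.4, 144.0]
tool_rot: [-1.571, -0.0, 0.478]
force: [0.1, -0.4, 5.7]
width: 36.7
```

>>> {"op": "apply_moves", "data": {
  "motion": [
    [0, 0, 0, -0.06, 2],
    [0, 0, 0, -0.12, 2],
    [0, 0, 0, -0.12, 2]
  ]
}}

```text
clock: 18.58
eef_pos: [461.5, 164.5, 144.0]
tool_rot: [-1.571, 0.0, 0.598]
force: [-0.8, -0.0, 4.7]
width: 37.1
```

>>> {"op": "apply_moves", "data": {
  "motion": [
    [0, 0, 0, -0.06, 2],
    [0, 0, 0, -0.12, 2],
    [0, 0, 0, -0.12, 2]
  ]
}}

```text
clock: 18.95
eef_pos: [461.7, 164.3, 144.0]
tool_rot: [-1.571, -0.0, 0.717]
force: [-0.6, 0.1, 5.5]
width: 37.0
```

>>> {"op": "apply_moves", "data": {
  "motion": [
    [0, 0, 0, -0.06, 2],
    [0, 0, 0, -0.12, 2],
    [0, 0, 0, -0.12, 2]
  ]
}}

```text
clock: 19.32
eef_pos: [461.9, 164.1, 143.7]
tool_rot: [-1.571, -0.0, 0.837]
force: [1.0, -0.9, -0.3]
width: 37.4
```

The force fell from 5.5 N to 0 at yaw 0.84, so the slots are over the cross. I'll turn slightly more and slide down.

>>> {"op": "apply_moves", "data": {
  "motion": [
    [0, 0.1, 0, -0.03, 2],
    [0, 0.4, 0, -0.03, 2],
    [0, 0.7, 0, -0.03, 2],
    [0, 0.7, 0, -0.03, 2]
  ]
}}

```text
clock: 19.82
eef_pos: [461.8, 164.2, 136.6]
tool_rot: [-1.571, 0.0, 0.87]
force: [2.5, -1.2, -2.4]
width: 37.2
```

```bash
python3 - <<'E'
from look import *
st()
E
```

```text
{'clock': 19.825, 'qpos': [-0.46, 0.583, 0.089, 2.065, -0.102, 0.498, 0.573], 'eef_pos': [461.799, 164.211, 136.644], 'tool_rot': [-1.571, 0.0, 0.87], 'force': [2.546, -1.237, -2.406], 'torque': [-0.313, -0.537, 0.019], 'width': 37.217}
```

Sliding on freely, 7 mm in with no resistance. I'll continue to home.

>>> {"op": "apply_moves", "data": {
  "motion": [
    [0, 0.4, 0, 0, 2],
    [0, 0.7, 0, 0, 2],
    [0, 0.95, 0, 0, 2],
    [0, 0.95, 0, 0, 2]
  ]
}}

```text
clock: 20.32
eef_pos: [461.8, 164.2, 127.3]
tool_rot: [-1.571, -0.0, 0.87]
force: [3.7, -2.6, -2.4]
width: 37.1
```

>>> {"op": "apply_moves", "data": {
  "motion": [
    [0, 0.2, 0, 0, 2],
    [0, 0.3, 0, 0, 2],
    [0, 0.3, 0, 0, 2]
  ]
}}

```text
clock: 20.7
eef_pos: [461.9, 164.3, 124.7]
tool_rot: [-1.571, -0.0, 0.87]
force: [3.4, -3.4, 3.8]
width: 37.4
```

Home at about 125 mm with 3.8 N. Next I'll press the drive down.

>>> {"op": "apply_moves", "data": {
  "motion": [
    [0, 0.2, 0, 0, 2],
    [0, 0.4, 0, 0, 2],
    [0, 0.5, 0, 0, 2],
    [0, 0.5, 0, 0, 2]
  ]
}}

```text
clock: 21.2
eef_pos: [461.9, 164.3, 120.2]
tool_rot: [-1.571, -0.001, 0.87]
force: [1.5, -4.2, 10.6]
width: 37.1
```

>>> {"op": "apply_moves", "data": {
  "motion": [
    [0, 0.1, 0, 0, 2],
    [0, 0.2, 0, 0, 2],
    [0, 0.2, 0, 0, 2],
    [0, 0.2, 0, 0, 2]
  ]
}}

```text
clock: 21.7
eef_pos: [462.1, 164.3, 119.8]
tool_rot: [-1.572, -0.002, 0.869]
force: [-1.5, -6.9, 29.0]
width: 37.1
```

On the stop: travel ended and the force rose to 29 N. I'll verify with a picture.

```bash
python3 - <<'E'
from look import *
st();look("b1",(462,163,140),80)
p=ctrl.get_image("side");cv2.imwrite("pics/b1full.png",p["image"][:,:,::-1])
for q in("small_cone","large_cone","juicer","lime","lemon","juice_glass","teaspoon"):
    print(q,[(np.round(d["location"]).tolist(),round(d["confidence"],2)) for d in ctrl.mark_of(p,q)])
E
```

```text
{'clock': 21.7, 'qpos': [-0.454, 0.613, 0.081, 2.076, -0.107, 0.454, 0.577], 'eef_pos': [462.118, 164.327, 119.8], 'tool_rot': [-1.572, -0.002, 0.869], 'force': [-1.497, -6.891, 28.968], 'torque': [-1.142, 0.35, 0.06], 'width': 37.115}
side crop origin [212, 158] scale 5.0
top crop origin [220, 197] scale 5.0
small_cone [([459.0, 166.0, 96.0], 0.65)]
large_cone [([506.0, -246.0, 22.0], 0.94), ([336.0, -25.0, 1.0], 0.94), ([453.0, -12.0, 2.0], 0.73), ([465.0, 409.0, 3.0], 0.51)]
juicer [([460.0, 164.0, 0.0], 0.78)]
lime [([365.0, 342.0, -2.0], 0.35)]
lemon [([490.0, -333.0, 21.0], 0.56)]
juice_glass [([347.0, 133.0, -5.0], 0.86), ([509.0, -246.0, -7.0], 0.48), ([461.0, 164.0, 130.0], 0.33)]
teaspoon [([547.0, 305.0, 1.0], 0.61)]
```

View pics/b1.png

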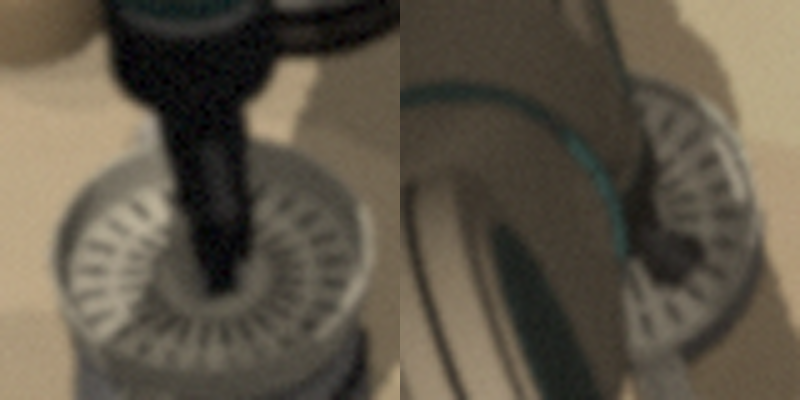

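View pics/b1full.png

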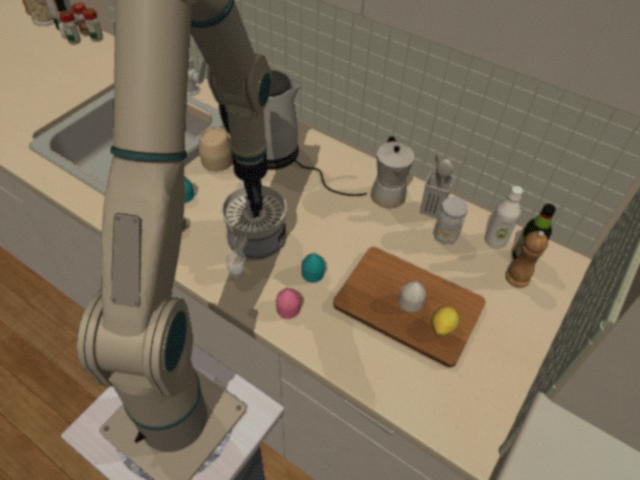

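The small cone is on the shaft under the gripper (side 255,200). The detected foot height of 96 mm matches home and fully pressed. The large cone stands upright on the board at (412,296), and the loose items are where they were. Handing in.

```bash
python3 - <<'E'
from look import *
print(ctrl.finish_job());st()
E
```

```text
the job is handed in; nothing more can be done
None
the job is handed in; nothing more can be done
```

I took the large cone off the shaft, set it upright in the middle of the board with about 8 N of contact, and let it go. I then gripped the small cone and rested it on the shaft. I turned it to yaw 0.87 until it meshed (the contact force fell from 5.5 N to 0), slid it home and pressed it down. The job is handed in at about 22 s of the 48 s; it reports no verdict.

**Small cone:** The last reading before hand-in was a TCP height of 119.8 mm, about 6 mm below where the cone first touched home. The push was 29 N and the grip width 37.1 mm. The network put the cone's foot at 96 mm, which is where it should be with the drive on its stop.

**Large cone and loose items:** The network put the large cone at (506, -246, 22), which is on the board. The lemon, lime, glass and teaspoon were all found within a few mm of where they started.

**Checks that were weak or slightly off:**
- The small cone's width read about 37.2 mm instead of 38 mm throughout.
- About 7 N of side force remained while pressing.
- In the last picture the gripper hid most of the small cone. That it is home therefore rests on the heights, the forces and a network detection with confidence 0.65.

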